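Fit the drive key and the rotor hub

TASK

Take the steel key out of its slotted block and stand it fully down in the slot of the drive unit's spindle. Then fit the rotor hub over spindle and key until it rests flat on the deck; its keyed bushing sits askew inside by up to about 30 degrees either way, so turn the hub to and fro under light downward pressure until it drops over the key. Leave the bottle, the tube rack and the petri dish alone.

Things in the scene. Friction and masses are not known exactly. Their poses are not given: they have to be found in the camera images.
- drive: Drive unit, fixed: white base 170 x 136 mm with a square aluminium deck 112 x 112 mm, its top 44 mm above the bench; a round steel spindle stands upright at the middle of the deck. Origin: on the spindle axis at bench height; z up; -x points from the axis to the side where the spindle has its slot.
- spindle_top (a point): Centre of the spindle's top end, 54 mm above the deck (98 mm above the bench); axes as the drive. Spindle radius 17 mm, the last 10 mm tapering to 11 mm as a lead-in. Down its whole -x side runs an open slot 12 mm wide (along y), its floor 8 mm from the axis; the slot goes on down into the deck as a closed pocket.
- key_pocket (a point): Centre of the pocket's mouth in the deck top, 23 mm from the spindle axis toward the drive's -x, 44 mm above the bench; axes as the drive. The pocket measures about 30 mm along x, 12 mm along y and is 18 mm deep. The fitted key's width lies along this x, its inner part in the spindle's slot.
- key_block: White plastic block, fixed, 70 x 60 x 26 mm, with a slot in its top (about 31 mm along its x, 13 mm along its y, 20 mm deep) in which the key stands upright at the start. Origin under its centre, z up.
- key_centre (a point): Centre of the loose steel key: flat bar 28 mm wide (its x), 10 mm thick (its y), 60 mm tall (its z), about 0.1 kg, the same either way round. At the start 40 mm of it show above the block. Fitted, its foot is on the pocket floor: centre 12 mm above the deck, top 42 mm above the deck and so 12 mm lower than the spindle's top.
- key: The same key, origin at the centre of its foot, axes as key_centre. Its lowest 5 mm are 1.5 mm slimmer all round as a lead-in. When fitted, the outer 20 mm of its width stand clear of the spindle, so fingers that grip it across its thickness, off its middle on that outer side, pass beside the spindle.
- hub_centre (a point): Centre, 47 mm above the underside, of the loose rotor hub: aluminium drum of diameter 100 mm, 64 mm tall, plus grip bar, 94 mm in all, about 0.42 kg. A small ridge on the drum's top marks its -x side, under which the keyway lies, but only roughly. Home, the underside is flat on the deck and this centre is 91 mm above the bench, on the spindle axis.
- hub_grip (a point): Centre of the flat-sided grip bar on the hub, 79 mm above the hub's underside: 66 mm long (hub's x), 26 mm wide (hub's y), 30 mm tall (64 to 94 mm above the underside).
- hub: Same hub, origin at its underside's centre. Open below: steel bushing 1.5 mm up inside, bore radius 18.2, depth 56 mm, 13 mm wide keyway to -x (40 mm from axis). The bushing turns in the drum up to 0.55 rad each way, held by 0.15 N m friction; it starts up to 0.5 rad off either way, unseen. Lowered, it lands on the key (underside 40 mm over the deck) until turned to match within 0.05 rad.
- water_bottle: Bystander: white plastic bottle 48 mm across, 105 mm tall, origin under its centre.
- tube_rack: Bystander: orange tube rack 64 x 156 x 52 mm, origin under its centre.
- petri_dish: Bystander: flat round dish 94 mm across, 16 mm tall, origin under its centre.
Mind the look-alikes: they are no part of the job. There is more than one size of the drive; the one meant has the size given above.

How it is judged:
By the outcome, as a careful person would: the job done as asked, in the order asked, and still so for the second after the job is handed in, with the robot touching nothing.
It also fails if it takes over 72 s, if anything falls off the work surface, if the arm or the gripper's body presses on something with over 40 N, if the wrist force passes 120 N, or if a joint passes its speed limit or range.

ROBOT

A 6-joint arm with a two-finger parallel gripper is mounted at the origin on a cart in front of the work surface, level with it; the furniture and walls round the work are solid. World frame = base frame: x ahead of the robot, y to its left, z up, the work surface at z = 0. Lengths are in m, angles in rad, forces in N, time in s.
With the tool pointing down it reaches from about 0.4 to 0.825 m from the base axis. Payload 7 kg.
Tool frame: the origin (TCP) lies midway between the tips of the shut fingers; the grasp point (between the pads) lies hold_point_z behind it (hold_point_z is the distance from the TCP to the grasp point, in m); z points along the fingers, y is the line along which they close (so a half turn about z gives the same grasp; the last joint's range is limited). The gripper opens to 88 mm and grips with 3 to 60 N. Pads are 19 mm wide; open, the fingers measure 130 mm over their backs; the gripper's body (78 mm by 193 mm) begins 47 mm behind the grasp point.
Start: joints at [1.442, 0.359, 0.012, 0, -1.224, -0.288], TCP at [0.273, 0.617, 0.227] pointing down, gripper open.
Joint ranges: [-3.07, 3.07], [-1.43, 2.12], [-1.02, 1.25], [-3.03, 1.67], [-3.05, -0], [-3.03, 3.03]. Speed limits (rad/s): [2.39, 2.39, 3.01, 3.14, 3.14, 3.14].

INTERFACE

Orientations are given as [roll, pitch, yaw] about the fixed x, y, z axes, in that order (R = Rz(yaw) Ry(pitch) Rx(roll)).
In Python, from station import * gives the robot as it stands.
- The arm moves only by the tool apply_moves, never from a script. Its argument "steps" is a list of rows, each an object with "translation": the shift along the world's x, y, z scaled (see below), a list of three; "rotation": the turn, a rotation vector about the world's x, y, z scaled (see below), a list of three. A call has exactly 10 rows; each row is the pose to reach, as a shift and turn from the pose commanded when the call began; what a row does not reach only later rows make up. The controller multiplies each number of a shift by 250 mm and each number of a turn by 30 degrees. A row lasts 1/12 s, in which the tool goes at most 41.7 mm and 7.16 degrees, less where a joint would pass 70% of its speed; a pose out of reach is approached as far as the arm can. A call with a number of a shift or a turn outside -1 to 1 is refused whole. A call with a gripper value outside its range is refused whole. "jaw" is the closure, from -1 (fully open) to 1 (shut), so that 0 is half open, set as the call begins (left out, the last holds). The fingers move at their own pace and stop on an object; "newtons" is the grip in N (left out, the last holds). Time passes only in rows, so rows that repeat a pose let the fingers close, or fill a call up. It gives the time, the measured TCP pose, the force, the opening and the grip force at its end, in the units of the state.
- get_state(): the state, without advancing time (a new reading comes with each control period).
- grab_frame(name): name is "scene" or "top" or "wrist"; returns the picture (384x512x3 uint8, blue, green, red); there is no depth.
- camera_model(name): a dict with "fx", "fy", "cx", "cy" (pixels), "xyz" and "rotation" of the camera in the world. Camera axes: x right, y down, z forward; pixel columns grow to the right and rows downward; lengths in m; the calibration is good to about 2 mm. A picture is of the moment at which its call begins: read the wrist's pose just before it. camera_model takes no time and is no camera call; for the wrist camera it gives the pose at the moment of the call.
- job_done(): hands the job in; it is judged then, once.
The state is a dict: "t": time; "q": joint angles; "qd": joint speeds; "joint_efforts": joint torques, N m; "eef_pos": TCP position; "ee_rot": TCP orientation; "force": force on the tool from outside, world axes, zero at the start; "moment": the same for the moment, N m; "width": finger opening in m; "gripper_force": force on a finger pad.
Only numpy, scipy, OpenCV 4.12 (cv2) and the standard library are available. Lean on these libraries where they do the work, as an engineer would, in place of code of your own. Each camera call takes 0.05 s, during which the arm holds its last target. There are 200 camera calls.

## Working session

There is one attempt and no reset: what is moved stays moved. The work goes in short steps, Python scripts to look and compute and a tool call to move; the robot and the scene stay as the last step left them, time stands still between calls to the robot, and variables do not carry over. Pictures are saved under pics/ and viewed, at most 10 in all, crops included, and the job is handed in when it is done.

Besides the shell and the picture viewer there is one more tool, called after "Emit:" by a JSON object that holds its "api" and its "payload". apply_moves: Moves the arm, as the interface text tells. Shifts and turns lie within -1 to 1; 1 stands for 250 mm of shift or 30 degrees of turn. Its arguments: {"type":"object","properties":{"steps":{"type":"array"},"jaw":{"type":"number"},"newtons":{"type":"number"}},"required":["steps"]}

```bash
mkdir -p pics; ls; python3 - <<'E'
from station import *
import cv2,numpy as np
s=get_state();print(s)
a=grab_frame("scene");b=grab_frame("top")
cv2.imwrite("pics/scene0.png",a);cv2.imwrite("pics/top0.png",b)
cv2.imwrite("pics/wr0.png",grab_frame("wrist"))
for n in("scene","top","wrist"):print(n,camera_model(n))
E
```

```text
pics
{'t': 0.0, 'q': array([ 1.44205812e+00,  3.59392503e-01,  1.10361278e-02, -3.53019921e-04,
       -1.22410336e+00, -2.88067400e-01]), 'qd': array([-6.06886699e-04,  1.22687585e-03,  6.83893618e-04,  1.14755377e-04,
       -9.87166599e-06,  7.23668065e-04]), 'joint_efforts': array([ 1.20999443e-04, -5.82718849e+01,  2.93053758e+01,  6.99712381e+00,
        7.01902361e-03, -1.49023922e-04]), 'eef_pos': array([0.27311199, 0.61672876, 0.22560865]), 'ee_rot': array([ 3.13990350e+00, -1.54436223e-04, -4.16925709e-01]), 'force': array([ 0.00379562, -0.61668899, -0.86510565]), 'moment': array([-0.04981178,  0.03330367,  0.03181515]), 'gripper_force': 0.0, 'width': 0.08747723773119755}
scene {'fx': 496.67501375318955, 'fy': 496.67501375318955, 'cx': 254.04723585689203, 'cy': 188.21836679185745, 'xyz': array([-0.04564496, -0.84227155,  1.40931401]), 'rotation': array([-2.46128083, -0.01772554, -0.63112057])}
top {'fx': 376.5021435068453, 'fy': 376.5021435068453, 'cx': 260.7207410599367, 'cy': 191.42713181362055, 'xyz': array([0.29182721, 0.01042235, 1.54528668]), 'rotation': array([-2.93009766e+00,  1.77709163e-03, -1.52813159e+00])}
wrist {'fx': 272.973291072002, 'fy': 272.973291072002, 'cx': 252.37111888904724, 'cy': 191.15303365463743, 'xyz': array([0.3329403 , 0.59140003, 0.38484681]), 'rotation': array([ 2.89538195e+00,  7.19372398e-04, -1.98782470e+00])}
```

View pics/scene0.png

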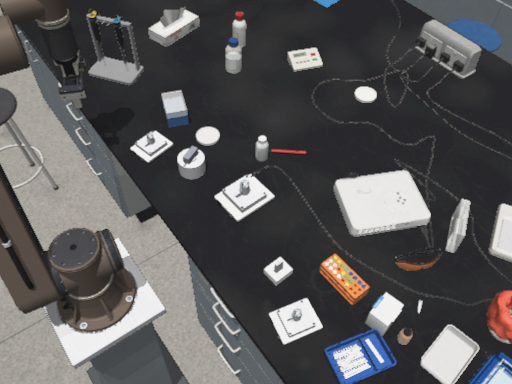

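View pics/top0.png

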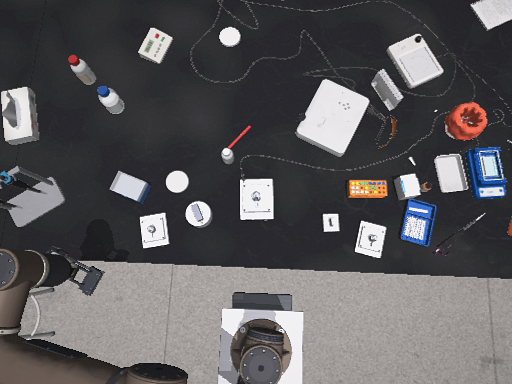

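```bash
python3 - <<'E'
import station
print([ (n,getattr(station,n)) for n in dir(station) if not n.startswith('_')])
E
```

```text
[('Unreachable', <class 'station.Unreachable'>), ('camera_model', <function make.<locals>.<lambda> at 0x7f95bc2d85e0>), ('get_state', <function make.<locals>.<lambda> at 0x7f95bc2d8540>), ('grab_frame', <function make.<locals>.drawn_camera at 0x7f95bc2d8040>), ('hold_point_z', 0.0188), ('job_done', <function connect.<locals>.done at 0x7f95bc24f740>)]
```

The scene picture shows three drive look-alikes, at top-view pixels (257,199), (154,230) and (370,238). The hub is at (198,213), the key block at (331,222), the dish at (177,181), the rack at (367,188) and the bottle at (227,156). The drive at (257,199) looks the right size, so I'll measure all three and check with a close crop.

```bash
cat > h.py <<'E'
from station import *
import cv2,numpy as np
from scipy.spatial.transform import Rotation as R
def cast(c,uv,z):
    uv=np.atleast_2d(uv).astype(float)
    d=np.c_[(uv[:,0]-c["cx"])/c["fx"],(uv[:,1]-c["cy"])/c["fy"],np.ones(len(uv))]
    d=d@R.from_euler("xyz",c["rotation"]).as_matrix().T
    return c["xyz"]+d*((z-c["xyz"][2])/d[:,2])[:,None]
def proj(c,p):
    q=(np.atleast_2d(p)-c["xyz"])@R.from_euler("xyz",c["rotation"]).as_matrix()
    return np.c_[c["cx"]+c["fx"]*q[:,0]/q[:,2],c["cy"]+c["fy"]*q[:,1]/q[:,2]]
E
python3 - <<'E'
from h import *
c=camera_model("top");im=cv2.imread("pics/top0.png")
m=(im.min(2)>120).astype(np.uint8)
n,l,st,ce=cv2.connectedComponentsWithStats(m)
for i in range(1,n):
    if 80<st[i,4]<3000 and 140<ce[i][1]<260 and 100<ce[i][0]<420:
        ys,xs=np.where(l==i)
        P=cast(c,np.c_[xs,ys],0.03)[:,:2]
        r=cv2.minAreaRect((P*1000).astype(np.float32))
        print(ce[i].round(),st[i,4],[np.round(v,1) for v in r])
cr=lambda u,v:cv2.resize(im[v-32:v+32,u-40:u+40],None,fx=5,fy=5,interpolation=cv2.INTER_CUBIC)
o=np.vstack([np.hstack([cr(257,199),cr(331,222)]),np.hstack([cr(198,213),cr(370,238)])])
cv2.imwrite("pics/crop0.png",o[:600])
E
```

```text
[227. 154.] 108 [array([774. , 175.8]), array([48.7, 42.1]), np.float64(3.4)]
[128. 185.] 636 [array([618.8, 576.9]), array([130.6,  85.7]), np.float64(70.4)]
[177. 181.] 401 [array([644.4, 375.5]), array([89.5, 92.2]), np.float64(2.4)]
[410. 185.] 384 [array([ 667.7, -583.8]), array([96.8, 83.4]), np.float64(12.1)]
[256. 199.] 1340 [array([585.6,  42.9]), array([167.9, 135.5]), np.float64(3.1)]
[198. 213.] 494 [array([515.7, 279. ]), array([100.2,  99.5]), np.float64(48.5)]
[154. 230.] 831 [array([439.9, 450.6]), array([129.3, 106.4]), np.float64(12.5)]
[331. 222.] 266 [array([ 500.5, -261.4]), array([69.1, 64. ]), np.float64(2.4)]
[415. 228.] 375 [array([ 495.6, -598.9]), array([79.3, 83.4]), np.float64(75.7)]
[370. 239.] 824 [array([ 441. , -419.4]), array([105.3, 129.7]), np.float64(78.2)]
```

View pics/crop0.png

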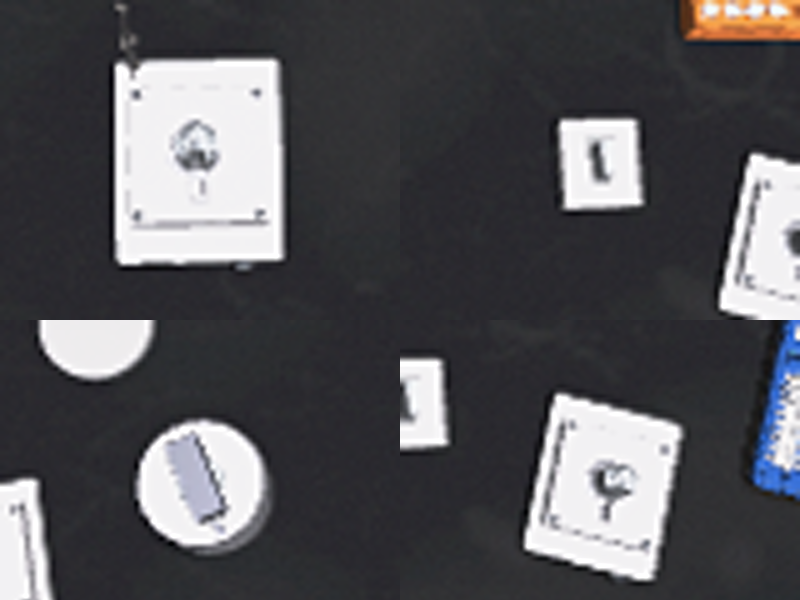

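Top-left crop: the drive base measures 168x135 mm, which is the right one, and its slot and pocket face the robot. Top-right: the key block at world (0.500,-0.261), with the key's width along world x. Bottom-left: the hub at (0.516,0.279), ridge toward the robot and slightly right. Bottom-right: the smaller look-alike (130x105), rejected. I'll go above the key next.

Emit:
{"api": "apply_moves", "payload": {"steps": [{"translation": [0.06,-0.1,0],"rotation": [0,0,0.05]},{"translation": [0.14,-0.22,0],"rotation": [0,0,0.1]},{"translation": [0.22,-0.36,0],"rotation": [0,0,0.2]},{"translation": [0.3,-0.5,0],"rotation": [0,0,0.3]},{"translation": [0.38,-0.64,0],"rotation": [0,0,0.4]},{"translation": [0.46,-0.78,0],"rotation": [0,0,0.5]},{"translation": [0.54,-0.9,0],"rotation": [0,0,0.6]},{"translation": [0.6,-1,0],"rotation": [0,0,0.7]},{"translation": [0.6,-1,0],"rotation": [0,0,0.8]},{"translation": [0.6,-1,0],"rotation": [0,0,0.87]}]}}

```text
t: 0.98
eef_pos: [0.4241, 0.3653, 0.2266]
ee_rot: [3.142, 0.0, 0.039]
force: [0.7, 0.3, -0.2]
width: 0.0878
gripper_force: 0.0
```

Emit:
{"api": "apply_moves", "payload": {"steps": [{"translation": [0.02,-0.12,0],"rotation": [0,0,0]},{"translation": [0.04,-0.26,0],"rotation": [0,0,0]},{"translation": [0.06,-0.4,0],"rotation": [0,0,0]},{"translation": [0.08,-0.54,0],"rotation": [0,0,0]},{"translation": [0.1,-0.68,0],"rotation": [0,0,0]},{"translation": [0.12,-0.82,0],"rotation": [0,0,0]},{"translation": [0.14,-0.94,0],"rotation": [0,0,0]},{"translation": [0.15,-1,0],"rotation": [0,0,0]},{"translation": [0.15,-1,0],"rotation": [0,0,0]},{"translation": [0.15,-1,0],"rotation": [0,0,0]}]}}

```text
t: 1.82
eef_pos: [0.4608, 0.1164, 0.2266]
ee_rot: [-3.141, -0.0, 0.037]
force: [0.3, 1.2, 0.5]
width: 0.0875
gripper_force: 0.0
```

Emit:
{"api": "apply_moves", "payload": {"steps": [{"translation": [0.01,-0.12,0],"rotation": [0,0,0]},{"translation": [0.03,-0.26,0],"rotation": [0,0,0]},{"translation": [0.05,-0.4,0],"rotation": [0,0,0]},{"translation": [0.06,-0.54,0],"rotation": [0,0,0]},{"translation": [0.08,-0.68,0],"rotation": [0,0,0]},{"translation": [0.09,-0.82,0],"rotation": [0,0,0]},{"translation": [0.1,-0.94,0],"rotation": [0,0,0]},{"translation": [0.1,-1,0],"rotation": [0,0,0]},{"translation": [0.1,-1,0],"rotation": [0,0,0]},{"translation": [0.1,-1,0],"rotation": [0,0,0]}]}}

```text
t: 2.65
eef_pos: [0.4859, -0.1328, 0.2262]
ee_rot: [-3.141, 0.001, 0.038]
force: [0.2, 0.1, -0.0]
width: 0.0875
gripper_force: 0.0
```

Emit:
{"api": "apply_moves", "payload": {"steps": [{"translation": [0,-0.1,0],"rotation": [0,0,0]},{"translation": [0,-0.2,0],"rotation": [0,0,0]},{"translation": [0,-0.3,0],"rotation": [0,0,0]},{"translation": [0,-0.4,0],"rotation": [0,0,0]},{"translation": [0,-0.5,0],"rotation": [0,0,0]},{"translation": [0,-0.52,0],"rotation": [0,0,0]},{"translation": [0,-0.52,0],"rotation": [0,0,0]},{"translation": [0,-0.52,0],"rotation": [0,0,0]},{"translation": [0,-0.52,0],"rotation": [0,0,0]},{"translation": [0,-0.52,0],"rotation": [0,0,0]}]}}

```text
t: 3.48
eef_pos: [0.4861, -0.2616, 0.2267]
ee_rot: [-3.142, -0.0, 0.04]
force: [-0.5, -0.2, -0.1]
width: 0.0876
gripper_force: 0.0
```

```bash
python3 - <<'E'
from h import *
s=get_state();c=camera_model("wrist")
im=grab_frame("wrist");cv2.imwrite("pics/w1.png",im)
print(s["t"],s["eef_pos"],s["ee_rot"],s["q"],c)
print(proj(c,[[.5,-.261,.066],[.5,-.261,.026]]))
E
```

```text
3.4833 [ 0.48609943 -0.26156671  0.22672536] [-3.14152990e+00 -3.47028756e-04  4.03341478e-02] [-1.38884467e-01  1.56646714e-01 -2.61478844e-01 -1.35285849e-04
 -1.15234049e+00  1.75006991e+00] {'fx': 272.973291072002, 'fy': 272.973291072002, 'cx': 252.37111888904724, 'cy': 191.15303365463743, 'xyz': array([ 0.55130244, -0.25811129,  0.3857441 ]), 'rotation': array([ 2.89637862e+00,  1.53544741e-03, -1.53062616e+00])}
[[253.48539071 167.64863996]
 [253.41215287 162.83841939]]
```

View pics/w1.png

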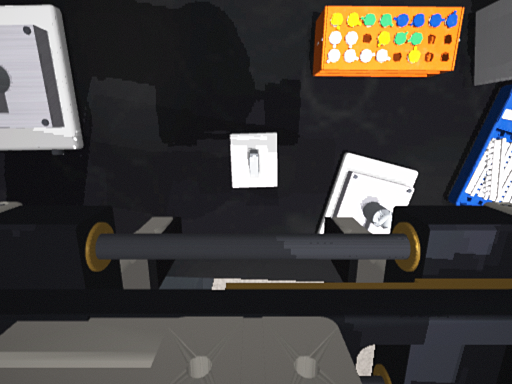

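The wrist view shows the key block at about (254,160), with the key standing in it at about (253,162). The look-alike drive is at (375,200) and the real drive is at the left edge.

```bash
python3 - <<'E'
from h import *
c=camera_model("wrist");im=cv2.imread("pics/w1.png");g=im[125:195,225:285].min(2)
np.set_printoptions(linewidth=250)
print(g[16:56:2,14:42])
m=np.zeros(im.shape[:2],np.uint8);m[120:195,225:285]=(g if 0 else im[120:195,225:285].min(2))>90
r=cv2.minAreaRect(cv2.findNonZero(m));print(r)
P=cast(c,cv2.boxPoints(r),.026);print(P[:,:2])
print(cast(c,[r[0]],.026))
E
```

```text
[[229 228 229 228 229 228 229 229 229 229 229 229 230 230 230 231 230 231 230 230 230 230 229 229 229 230 229 230]
 [229 229 229 228 230 230 229 230 229 230 230 230 230 230 229 230 230 230 230 230 229 230 230 230 230 229 230 231]
 [250 250 250 250 250 250 250 248 232 229 230 231 231 231 231 229 235 250 250 250 250 250 250 250 250 250 251 249]
 [255 255 255 255 255 255 255 255 234 216 211 212 215 225 225 226 243 255 255 255 255 255 255 255 255 255 255 255]
 [254 254 254 254 254 255 255 255 228 200 195 153 120 120 123 128 134 168 187 221 255 255 255 254 254 254 255 255]
 [254 254 254 254 254 255 255 255 216 180 154  83  75  77  78  77  78  79 106 199 255 255 255 254 254 254 254 255]
 [254 254 254 254 254 255 255 255 190 139 114 127 129 131 132 131 123 122 125 184 255 255 255 255 254 254 254 254]
 [254 254 254 254 254 255 255 255 191 138 121 179 176 192 245 245 242 173 158 153 233 255 255 255 254 254 254 254]
 [254 254 254 254 254 255 255 255 188 135 145 245 241 246 255 249 248 250 252 184 229 255 255 255 254 254 254 254]
 [254 254 254 254 254 254 255 255 246 146 179 255 255 254 253 246
[... 751 characters left out ...]
54 254 254 254 254 254 255 255 249 233 247 247 247 247 247 248 246 229 250 252 255 255 254 254 254 254]
 [254 254 254 254 254 254 254 254 254 255 255 247 254 254 254 254 248 248 247 246 255 255 255 254 254 254 254 254]
 [254 254 254 254 254 254 254 254 254 254 255 253 253 253 252 252 251 251 249 252 255 255 254 254 254 254 254 254]
 [254 254 254 254 254 254 254 254 254 254 254 254 254 254 254 254 255 255 255 255 254 254 254 254 254 254 254 254]]
((253.6681365966797, 159.71563720703125), (54.68223571777344, 47.038482666015625), 88.31531524658203)
[[ 0.53728558 -0.22856132]
 [ 0.5414617  -0.28905977]
 [ 0.46940052 -0.2956707 ]
 [ 0.46490595 -0.23216146]]
[[ 0.50414398 -0.26132423  0.026     ]]
```

```bash
python3 - <<'E'
from h import *
c=camera_model("wrist")
print(cast(c,[[253.8,165],[253.5,154],[254.5,176]],.066), cast(c,[[253.8,165]],.066)-get_state()["eef_pos"])
E
```

```text
[[ 0.50315059 -0.26139557  0.066     ]
 [ 0.51605784 -0.26051051  0.066     ]
 [ 0.49000596 -0.26277427  0.066     ]] [[ 0.0170858   0.00030148 -0.16078172]]
```

Emit:
{"api": "apply_moves", "payload": {"steps": [{"translation": [0.02,0,-0.08],"rotation": [0,0,0]},{"translation": [0.044,0,-0.2],"rotation": [0,0,0]},{"translation": [0.044,0,-0.32],"rotation": [0,0,0]},{"translation": [0.044,0,-0.44],"rotation": [0,0,0]},{"translation": [0.044,0,-0.55],"rotation": [0,0,0]},{"translation": [0.044,0,-0.64],"rotation": [0,0,0]},{"translation": [0.044,0,-0.71],"rotation": [0,0,0]},{"translation": [0.044,0,-0.75],"rotation": [0,0,0]},{"translation": [0.044,0,-0.76],"rotation": [0,0,0]},{"translation": [0.044,0,-0.76],"rotation": [0,0,0]}]}}

```text
t: 4.37
eef_pos: [0.4968, -0.2625, 0.0364]
ee_rot: [-3.142, 0.001, 0.039]
force: [-0.2, 0.2, -0.2]
width: 0.0878
gripper_force: 0.0
```

Emit:
{"api": "apply_moves", "payload": {"steps": [{"translation": [0,0,0],"rotation": [0,0,0]},{"translation": [0,0,0],"rotation": [0,0,0]},{"translation": [0,0,0],"rotation": [0,0,0]},{"translation": [0,0,0],"rotation": [0,0,0]},{"translation": [0,0,0],"rotation": [0,0,0]},{"translation": [0,0,0],"rotation": [0,0,0]},{"translation": [0,0,0],"rotation": [0,0,0]},{"translation": [0,0,0],"rotation": [0,0,0]},{"translation": [0,0,0],"rotation": [0,0,0]},{"translation": [0,0,0],"rotation": [0,0,0]}], "jaw": 1, "newtons": 30}}

```text
t: 5.2
eef_pos: [0.4967, -0.2628, 0.0365]
ee_rot: [-3.142, 0.0, 0.039]
force: [0.6, 0.8, -0.3]
width: 0.0263
gripper_force: 0.0
```

Emit:
{"api": "apply_moves", "payload": {"steps": [{"translation": [0,0,0],"rotation": [0,0,0]},{"translation": [0,0,0],"rotation": [0,0,0]},{"translation": [0,0,0],"rotation": [0,0,0]},{"translation": [0,0,0],"rotation": [0,0,0]},{"translation": [0,0,0],"rotation": [0,0,0]},{"translation": [0,0,0],"rotation": [0,0,0]},{"translation": [0,0,0],"rotation": [0,0,0]},{"translation": [0,0,0],"rotation": [0,0,0]},{"translation": [0,0,0],"rotation": [0,0,0]},{"translation": [0,0,0],"rotation": [0,0,0]}]}}

```text
t: 6.03
eef_pos: [0.4967, -0.2628, 0.0365]
ee_rot: [-3.142, 0.0, 0.039]
force: [-0.5, -0.2, -0.8]
width: 0.0099
gripper_force: 30.0
```

Emit:
{"api": "apply_moves", "payload": {"steps": [{"translation": [0,0,0.05],"rotation": [0,0,0]},{"translation": [0,0,0.12],"rotation": [0,0,0]},{"translation": [0,0,0.2],"rotation": [0,0,0]},{"translation": [0,0,0.3],"rotation": [0,0,0]},{"translation": [0,0,0.4],"rotation": [0,0,0]},{"translation": [0,0,0.5],"rotation": [0,0,0]},{"translation": [0,0,0.6],"rotation": [0,0,0]},{"translation": [0,0,0.68],"rotation": [0,0,0]},{"translation": [0,0,0.7],"rotation": [0,0,0]},{"translation": [0,0,0.7],"rotation": [0,0,0]}]}}

```text
t: 6.87
eef_pos: [0.4975, -0.263, 0.2132]
ee_rot: [3.141, -0.003, 0.039]
force: [-0.2, 0.3, -1.3]
width: 0.0097
gripper_force: 30.0
```

Emit:
{"api": "apply_moves", "payload": {"steps": [{"translation": [0.02,0.1,0],"rotation": [0,0,0]},{"translation": [0.04,0.22,0],"rotation": [0,0,0]},{"translation": [0.06,0.35,0],"rotation": [0,0,0]},{"translation": [0.09,0.48,0],"rotation": [0,0,0]},{"translation": [0.12,0.61,0],"rotation": [0,0,0]},{"translation": [0.15,0.74,0],"rotation": [0,0,0]},{"translation": [0.17,0.87,0],"rotation": [0,0,0]},{"translation": [0.19,0.96,0],"rotation": [0,0,0]},{"translation": [0.2,1,0],"rotation": [0,0,0]},{"translation": [0.2,1,0],"rotation": [0,0,0]}]}}

```text
t: 7.7
eef_pos: [0.5465, -0.011, 0.2099]
ee_rot: [3.141, 0.002, 0.041]
force: [0.7, -0.1, -0.6]
width: 0.0099
gripper_force: 30.0
```

```bash
python3 - <<'E'
from h import *
s=get_state();c=camera_model("wrist")
im=grab_frame("wrist");cv2.imwrite("pics/w2.png",im);np.save("c2.npy",c)
print(s["t"],s["eef_pos"],s["ee_rot"],c["xyz"])
print(proj(c,[[.585,.043,.044],[.59,.043,.098]]))
cv2.imwrite("pics/w2c.png",cv2.resize(im[0:200,60:320],None,fx=3,fy=3,interpolation=cv2.INTER_CUBIC))
E
```

```text
7.7 [ 0.5465313  -0.01095351  0.20994903] [3.14140469e+00 2.23366314e-03 4.11404704e-02] [ 0.61217181 -0.00741476  0.36880008]
[[208.94868053 144.0952381 ]
 [200.39216268 143.24234907]]
```

View pics/w2c.png

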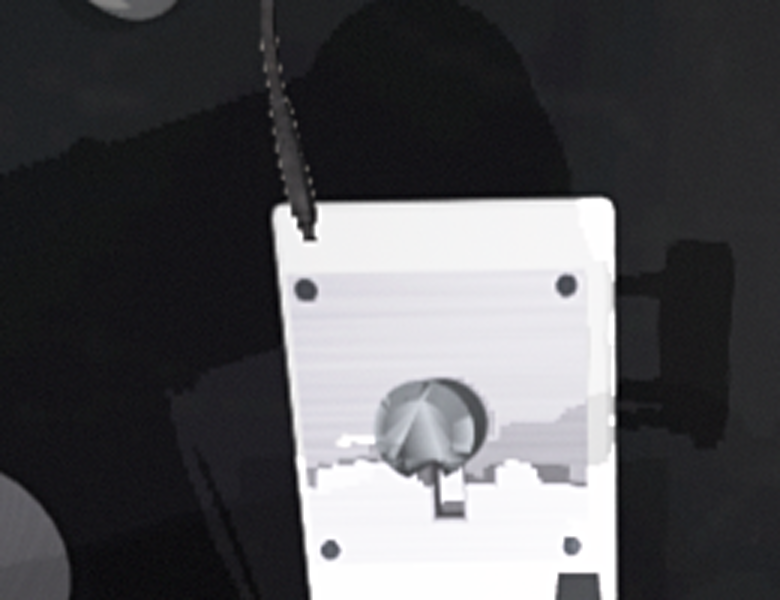

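The crop shows the four deck screws at crop (306,290), (566,285), (571,546) and (330,550). The spindle is at about (430,425), with its slot and pocket pointing down, toward the robot, at about (450,495). I'll use the screws for the axis and yaw.

```bash
python3 - <<'E'
from h import *
c=np.load("c2.npy",allow_pickle=True).item();im=cv2.imread("pics/w2.png")
g=im.min(2).astype(float);P=[]
for u,v in [(306,290),(566,285),(571,546),(330,550)]:
    u=int(60+u/3);v=int(v/3);w=g[v-6:v+7,u-6:u+7];W=np.clip(np.median(w)-25-w,0,90)
    yy,xx=np.mgrid[v-6:v+7,u-6:u+7];p=(W*xx).sum()/W.sum(),(W*yy).sum()/W.sum();P.append(p)
X=cast(c,P,.045);print(np.round(P,1));print(X.round(4));print("mean",X.mean(0))
for a,b in[(0,1),(1,2),(2,3),(3,0)]:
    d=X[b]-X[a];print(np.hypot(*d[:2]),np.degrees(np.arctan2(d[1],d[0])))
# pocket/spindle check
print(cast(c,[[60+450/3,515/3]],.044),cast(c,[[60+427/3,420/3]],.098))
E
```

```text
[[161.5  96.3]
 [248.4  94.7]
 [250.1 181.5]
 [169.6 182.9]]
[[ 0.6361  0.0963  0.045 ]
 [ 0.6418 -0.0013  0.045 ]
 [ 0.5423 -0.0071  0.045 ]
 [ 0.5365  0.0905  0.045 ]]
mean [0.58919869 0.04461569 0.045     ]
0.09778724455368809 -86.66974178264137
0.09966732079083547 -176.66412205608796
0.09771830378383867 93.38648393702734
0.09976324469821556 3.375493459600948
[[0.55216679 0.04166865 0.044     ]] [[0.59321053 0.04108633 0.098     ]]
```

Emit:
{"api": "apply_moves", "payload": {"steps": [{"translation": [0.02,0.06,0],"rotation": [0,0,0.01]},{"translation": [0.04,0.14,0],"rotation": [0,0,0.02]},{"translation": [0.053,0.2,-0.03],"rotation": [0,0,0.036]},{"translation": [0.053,0.216,-0.07],"rotation": [0,0,0.036]},{"translation": [0.053,0.216,-0.12],"rotation": [0,0,0.036]},{"translation": [0.053,0.216,-0.16],"rotation": [0,0,0.036]},{"translation": [0.053,0.216,-0.18],"rotation": [0,0,0.036]},{"translation": [0.053,0.216,-0.18],"rotation": [0,0,0.036]},{"translation": [0.053,0.216,-0.18],"rotation": [0,0,0.036]},{"translation": [0.053,0.216,-0.18],"rotation": [0,0,0.036]}]}}

```text
t: 8.58
eef_pos: [0.5604, 0.041, 0.1671]
ee_rot: [-3.142, -0.001, 0.057]
force: [-0.9, 0.3, -0.6]
width: 0.0097
gripper_force: 30.0
```

```bash
python3 - <<'E'
from h import *
s=get_state();c=camera_model("wrist")
im=grab_frame("wrist");cv2.imwrite("pics/w3.png",im);np.save("c3.npy",c)
print(s["t"],s["eef_pos"],s["ee_rot"],s["force"])
s=get_state();print(s["t"],s["eef_pos"])
a=cv2.resize(im[90:290,130:380],None,fx=3,fy=3,interpolation=cv2.INTER_CUBIC)
cv2.imwrite("pics/w3c.png",a)
g=im.min(2).astype(float)
X=[.6361,.0963,.045],[.6418,-.0013,.045],[.5423,-.0071,.045],[.5365,.0905,.045]
P=[]
for u,v in proj(c,X)[:2].round().astype(int):
    w=g[v-8:v+9,u-8:u+9];W=np.clip(np.median(w)-25-w,0,90)
    yy,xx=np.mgrid[v-8:v+9,u-8:u+9];P.append(((W*xx).sum()/W.sum(),(W*yy).sum()/W.sum()))
print(proj(c,X[:2]),P,cast(c,P,.045))
E
```

```text
8.5833 [0.56038656 0.04095156 0.16705243] [-3.14157906e+00 -7.69936668e-04  5.73507830e-02] [-0.90617631  0.26886629 -0.58160417]
8.6333 [0.56044118 0.04105916 0.16720405]
[[202.02418699 108.8728432 ]
 [301.07951283 108.74326433]] [(np.float64(201.77487319547404), np.float64(108.82149824424502)), (np.float64(300.9368463395012), np.float64(108.76769911504425))] [[ 0.63613459  0.0965464   0.045     ]
 [ 0.64176896 -0.00116181  0.045     ]]
```

View pics/w3c.png

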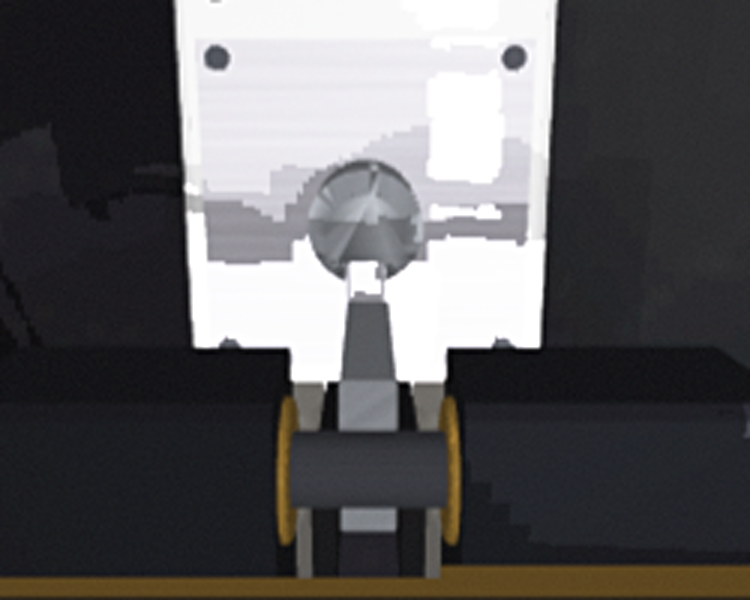

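The crop shows the key in the hand: foot front edge at crop (347-388,302), top front edge at (340-397,380). The spindle is centred near (366,222), with its slot directly in front of the key.

```bash
python3 - <<'E'
from h import *
c=np.load("c3.npy",allow_pickle=True).item()
print(cast(c,[[252.5,190.7]],.1367),cast(c,[[252.8,216.7]],.1967), proj(c,[[.5892,.0446,.098],[.5892,.0446,.088]]))
E
```

```text
[[0.57857894 0.04299698 0.1367    ]] [[0.58007037 0.0428734  0.1967    ]] [[251.36733533 167.32977246]
 [251.42429664 165.53470999]]
```

Emit:
{"api": "apply_moves", "payload": {"steps": [{"translation": [0,0.001,-0.04],"rotation": [0,0,0]},{"translation": [0,0.001,-0.08],"rotation": [0,0,0]},{"translation": [0,0.001,-0.12],"rotation": [0,0,0]},{"translation": [0,0.001,-0.16],"rotation": [0,0,0]},{"translation": [0,0.001,-0.2],"rotation": [0,0,0]},{"translation": [0,0.001,-0.24],"rotation": [0,0,0]},{"translation": [0,0.001,-0.28],"rotation": [0,0,0]},{"translation": [0,0.001,-0.32],"rotation": [0,0,0]},{"translation": [0,0.001,-0.34],"rotation": [0,0,0]},{"translation": [0,0.001,-0.34],"rotation": [0,0,0]}]}}

```text
t: 9.47
eef_pos: [0.5592, 0.0411, 0.0799]
ee_rot: [3.141, 0.002, 0.057]
force: [-0.3, 0.4, -2.0]
width: 0.0098
gripper_force: 30.0
```

Emit:
{"api": "apply_moves", "payload": {"steps": [{"translation": [0,0,-0.01],"rotation": [0,0,0]},{"translation": [0,0,-0.02],"rotation": [0,0,0]},{"translation": [0,0,-0.03],"rotation": [0,0,0]},{"translation": [0,0,-0.04],"rotation": [0,0,0]},{"translation": [0,0,-0.05],"rotation": [0,0,0]},{"translation": [0,0,-0.06],"rotation": [0,0,0]},{"translation": [0,0,-0.07],"rotation": [0,0,0]},{"translation": [0,0,-0.08],"rotation": [0,0,0]},{"translation": [0,0,-0.085],"rotation": [0,0,0]},{"translation": [0,0,-0.085],"rotation": [0,0,0]}]}}

```text
t: 10.3
eef_pos: [0.5598, 0.0414, 0.0599]
ee_rot: [3.141, 0.001, 0.058]
force: [-0.1, 0.7, -0.7]
width: 0.0096
gripper_force: 30.0
```

Foot is about 3 mm above the pocket floor and moving freely. I'll push it down gently.

Emit:
{"api": "apply_moves", "payload": {"steps": [{"translation": [0,0,-0.004],"rotation": [0,0,0]},{"translation": [0,0,-0.008],"rotation": [0,0,0]},{"translation": [0,0,-0.012],"rotation": [0,0,0]},{"translation": [0,0,-0.014],"rotation": [0,0,0]},{"translation": [0,0,-0.016],"rotation": [0,0,0]},{"translation": [0,0,-0.018],"rotation": [0,0,0]},{"translation": [0,0,-0.018],"rotation": [0,0,0]},{"translation": [0,0,-0.018],"rotation": [0,0,0]},{"translation": [0,0,-0.018],"rotation": [0,0,0]},{"translation": [0,0,-0.018],"rotation": [0,0,0]}]}}

```text
t: 11.13
eef_pos: [0.5601, 0.0415, 0.0565]
ee_rot: [3.142, -0.0, 0.058]
force: [-2.4, -0.1, 5.3]
width: 0.0097
gripper_force: 30.0
```

Emit:
{"api": "apply_moves", "payload": {"steps": [{"translation": [0,0,0],"rotation": [0,0,0]},{"translation": [0,0,0],"rotation": [0,0,0]},{"translation": [0,0,0],"rotation": [0,0,0]},{"translation": [0,0,0],"rotation": [0,0,0]},{"translation": [0,0,0],"rotation": [0,0,0]},{"translation": [0,0,0],"rotation": [0,0,0]},{"translation": [0,0,0.04],"rotation": [0,0,0]},{"translation": [0,0,0.12],"rotation": [0,0,0]},{"translation": [0,0,0.22],"rotation": [0,0,0]},{"translation": [0,0,0.32],"rotation": [0,0,0]}], "jaw": -1}}

```text
t: 11.97
eef_pos: [0.5597, 0.0412, 0.1371]
ee_rot: [3.141, 0.001, 0.058]
force: [0.5, 1.3, 0.6]
width: 0.0711
gripper_force: 0.0
```

Emit:
{"api": "apply_moves", "payload": {"steps": [{"translation": [0,0,0.1],"rotation": [0,0,0]},{"translation": [0,0,0.2],"rotation": [0,0,0]},{"translation": [-0.05,0.1,0.3],"rotation": [0,0,0.05]},{"translation": [-0.1,0.2,0.36],"rotation": [0,0,0.1]},{"translation": [-0.15,0.3,0.4],"rotation": [0,0,0.15]},{"translation": [-0.2,0.4,0.4],"rotation": [0,0,0.2]},{"translation": [-0.25,0.5,0.4],"rotation": [0,0,0.25]},{"translation": [-0.3,0.58,0.4],"rotation": [0,0,0.3]},{"translation": [-0.3,0.6,0.4],"rotation": [0,0,0.4]},{"translation": [-0.3,0.6,0.4],"rotation": [0,0,0.4]}]}}

```text
t: 12.8
eef_pos: [0.4845, 0.1928, 0.2368]
ee_rot: [-3.141, -0.001, 0.272]
force: [0.4, -0.4, 0.3]
width: 0.0882
gripper_force: 0.0
```

```bash
python3 - <<'E'
from h import *
s=get_state();c=camera_model("wrist")
im=grab_frame("wrist");cv2.imwrite("pics/w4.png",im);np.save("c4.npy",c)
print(s["t"],s["eef_pos"],s["ee_rot"],s["width"])
print(proj(c,[[.516,.279,.094],[.516,.279,.064]]))
E
```

```text
12.8 [0.48450699 0.19283481 0.23681429] [-3.14109496e+00 -1.12534970e-03  2.71900209e-01] 0.08817651824276604
[[184.73911213 134.50881765]
 [190.83626901 133.49279782]]
```

View pics/w4.png

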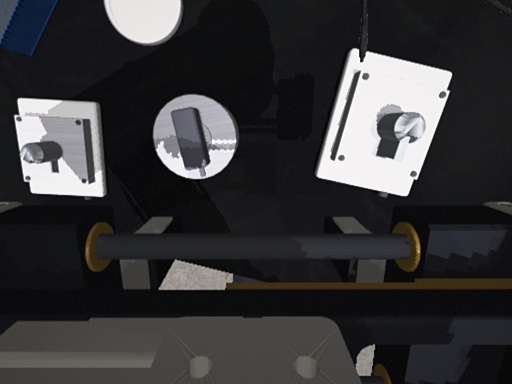

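The wrist view shows the hub drum at about (196,137), its grip bar at (190,138) and its ridge at (203,172). The key stands in the real drive's slot at about (390,150). Now I'll measure the hub's axis and bar yaw.

```bash
python3 - <<'E'
from h import *
c=np.load("c4.npy",allow_pickle=True).item();im=cv2.imread("pics/w4.png")
g=im.min(2)[85:190,140:250]
m=(g>90).astype(np.uint8);n,l,st,ce=cv2.connectedComponentsWithStats(m)
cn=np.vstack([np.argwhere(m)[:,::-1]]).astype(np.int32)
h=cv2.convexHull(cn);(x,y),(a,b),t=cv2.fitEllipse(h)
print("drum",x+140,y+85,a,b,cast(c,[[x+140,y+85]],.064))
d=((g<110)).astype(np.uint8);n,l,st,ce=cv2.connectedComponentsWithStats(d)
for i in range(1,n):
    if st[i,4]>60:
        r=cv2.minAreaRect(cv2.findNonZero((l==i).astype(np.uint8)));print(st[i],r[0][0]+140,r[0][1]+85,r[1:])
        bp=cv2.boxPoints(r)+[140,85];print(cast(c,bp,.094)[:,:2].round(4).tolist())
cv2.imwrite("pics/w4c.png",cv2.resize(im[85:190,140:250],None,fx=5,fy=5,interpolation=cv2.INTER_CUBIC))
E
```

```text
drum 194.31002044677734 136.27967071533203 81.9180908203125 86.32009887695312 [[0.51392847 0.27430124 0.064     ]]
[   0    0  110  105 6030] 194.49999237060547 136.99999237060547 ((108.99998474121094, 103.99998474121094), -0.0)
[[0.4428, 0.3153], [0.5529, 0.3345], [0.5833, 0.2253], [0.4761, 0.1958]]
[  31   22   48   62 1655] 194.87026977539062 136.57838439941406 ((63.081424713134766, 37.495948791503906), 72.89727020263672)
[[0.5342, 0.3014], [0.5553, 0.2672], [0.4987, 0.233], [0.4759, 0.2687]]
```

View pics/w4c.png

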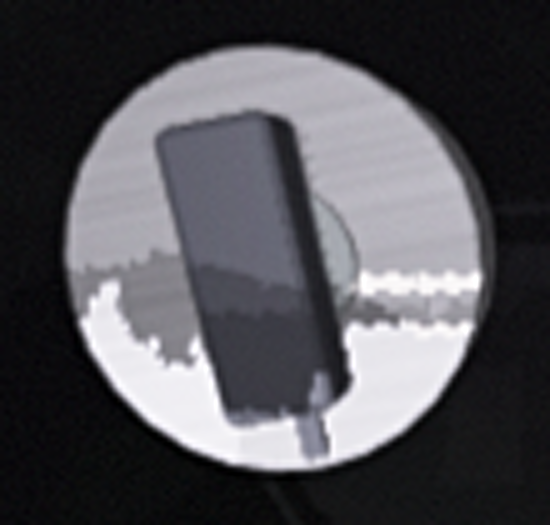

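The hub crop shows the bar-top corners at (158,128), (262,112), (327,405) and (228,422), and the ridge at (315,435). The drum top is centred near (271,257).

```bash
python3 - <<'E'
from h import *
c=np.load("c4.npy",allow_pickle=True).item()
f=lambda p:np.array(p)/5+[140,85]
B=cast(c,f([(158,128),(262,112),(327,405),(228,422)]),.094);print(B,B.mean(0))
for a,b in[(3,0),(2,1),(1,0)]:
    d=B[b]-B[a];print(np.hypot(*d[:2]),np.arctan2(d[1],d[0]))
D=cast(c,f([(271,257)]),.064);r=cast(c,f([(315,435)]),.066);print(D,r,np.arctan2(*(D-r)[0,[1,0]]))
print(get_state()["eef_pos"])
E
```

```text
[[0.53662452 0.29769191 0.094     ]
 [0.54573534 0.27710821 0.094     ]
 [0.48850145 0.24956511 0.094     ]
 [0.47882183 0.27001946 0.094     ]] [0.51242078 0.27359617 0.094     ]
0.0640852272837041 0.4464952441176263
0.06351645779742343 0.4485254004087992
0.022509895306526043 1.9874984098354154
[[0.51375544 0.27439695 0.064     ]] [[0.47504571 0.25427378 0.066     ]] 0.479399456807721
[0.48478853 0.19201622 0.23659659]
```

Emit:
{"api": "apply_moves", "payload": {"steps": [{"translation": [0.03,0.08,0],"rotation": [0,0,0.1]},{"translation": [0.08,0.2,0],"rotation": [0,0,0.2]},{"translation": [0.113,0.3,0],"rotation": [0,0,0.3]},{"translation": [0.113,0.326,-0.06],"rotation": [0,0,0.33]},{"translation": [0.113,0.326,-0.16],"rotation": [0,0,0.33]},{"translation": [0.113,0.326,-0.28],"rotation": [0,0,0.33]},{"translation": [0.113,0.326,-0.38],"rotation": [0,0,0.33]},{"translation": [0.113,0.326,-0.46],"rotation": [0,0,0.33]},{"translation": [0.113,0.326,-0.5],"rotation": [0,0,0.33]},{"translation": [0.113,0.326,-0.5],"rotation": [0,0,0.33]}]}}

```text
t: 13.68
eef_pos: [0.5126, 0.2712, 0.1087]
ee_rot: [3.14, 0.004, 0.437]
force: [-0.1, -1.2, 1.4]
width: 0.0877
gripper_force: 0.0
```

Emit:
{"api": "apply_moves", "payload": {"steps": [{"translation": [0,0.01,-0.03],"rotation": [0,0,0.015]},{"translation": [0,0.01,-0.07],"rotation": [0,0,0.015]},{"translation": [0,0.01,-0.11],"rotation": [0,0,0.015]},{"translation": [0,0.01,-0.14],"rotation": [0,0,0.015]},{"translation": [0,0.01,-0.158],"rotation": [0,0,0.015]},{"translation": [0,0.01,-0.16],"rotation": [0,0,0.015]},{"translation": [0,0.01,-0.16],"rotation": [0,0,0.015]},{"translation": [0,0.01,-0.16],"rotation": [0,0,0.015]},{"translation": [0,0.01,-0.16],"rotation": [0,0,0.015]},{"translation": [0,0.01,-0.16],"rotation": [0,0,0.015]}]}}

```text
t: 14.52
eef_pos: [0.5135, 0.2757, 0.0713]
ee_rot: [-3.141, -0.001, 0.448]
force: [-0.2, -0.2, -0.1]
width: 0.0877
gripper_force: 0.0
```

Emit:
{"api": "apply_moves", "payload": {"steps": [{"translation": [0,0,0],"rotation": [0,0,0]},{"translation": [0,0,0],"rotation": [0,0,0]},{"translation": [0,0,0],"rotation": [0,0,0]},{"translation": [0,0,0],"rotation": [0,0,0]},{"translation": [0,0,0],"rotation": [0,0,0]},{"translation": [0,0,0],"rotation": [0,0,0]},{"translation": [0,0,0],"rotation": [0,0,0]},{"translation": [0,0,0],"rotation": [0,0,0]},{"translation": [0,0,0],"rotation": [0,0,0]},{"translation": [0,0,0],"rotation": [0,0,0]}], "jaw": 1, "newtons": 55}}

```text
t: 15.35
eef_pos: [0.5134, 0.2751, 0.0709]
ee_rot: [3.141, 0.0, 0.448]
force: [3.7, -7.1, 6.3]
width: 0.0263
gripper_force: 3.9
```

Emit:
{"api": "apply_moves", "payload": {"steps": [{"translation": [0,0,0],"rotation": [0,0,0]},{"translation": [0,0,0],"rotation": [0,0,0]},{"translation": [0,0,0],"rotation": [0,0,0]},{"translation": [0,0,0],"rotation": [0,0,0]},{"translation": [0,0,0.03],"rotation": [0,0,0]},{"translation": [0,0,0.07],"rotation": [0,0,0]},{"translation": [0,0,0.12],"rotation": [0,0,0]},{"translation": [0,0,0.18],"rotation": [0,0,0]},{"translation": [0,0,0.24],"rotation": [0,0,0]},{"translation": [0,0,0.28],"rotation": [0,0,0]}]}}

```text
t: 16.18
eef_pos: [0.5135, 0.2761, 0.1429]
ee_rot: [-3.141, -0.002, 0.448]
force: [0.4, 0.0, -3.8]
width: 0.0259
gripper_force: 54.9
```

Emit:
{"api": "apply_moves", "payload": {"steps": [{"translation": [0.01,-0.04,0.06],"rotation": [0,0,-0.05]},{"translation": [0.04,-0.12,0.14],"rotation": [0,0,-0.14]},{"translation": [0.08,-0.22,0.21],"rotation": [0,0,-0.24]},{"translation": [0.12,-0.34,0.25],"rotation": [0,0,-0.34]},{"translation": [0.16,-0.46,0.26],"rotation": [0,0,-0.44]},{"translation": [0.2,-0.58,0.26],"rotation": [0,0,-0.54]},{"translation": [0.24,-0.7,0.26],"rotation": [0,0,-0.64]},{"translation": [0.28,-0.82,0.26],"rotation": [0,0,-0.71]},{"translation": [0.307,-0.9,0.26],"rotation": [0,0,-0.743]},{"translation": [0.307,-0.93,0.26],"rotation": [0,0,-0.743]}]}}

```text
t: 17.02
eef_pos: [0.5905, 0.0404, 0.2059]
ee_rot: [3.141, 0.0, 0.055]
force: [0.7, 1.0, -3.7]
width: 0.0256
gripper_force: 54.9
```

Emit:
{"api": "apply_moves", "payload": {"steps": [{"translation": [0,0,0],"rotation": [0,0,0]},{"translation": [0,0,0],"rotation": [0,0,0]},{"translation": [0,0,-0.02],"rotation": [0,0,0]},{"translation": [0,0,-0.04],"rotation": [0,0,0]},{"translation": [0,0,-0.06],"rotation": [0,0,0]},{"translation": [0,0,-0.08],"rotation": [0,0,0]},{"translation": [0,0,-0.09],"rotation": [0,0,0]},{"translation": [0,0,-0.1],"rotation": [0,0,0]},{"translation": [0,0,-0.1],"rotation": [0,0,0]},{"translation": [0,0,-0.1],"rotation": [0,0,0]}]}}

```text
t: 17.85
eef_pos: [0.59, 0.043, 0.1807]
ee_rot: [3.141, 0.0, 0.059]
force: [-0.2, 0.3, -4.7]
width: 0.0255
gripper_force: 54.9
```

```bash
python3 - <<'E'
from h import *
s=get_state();print(s["eef_pos"],s["ee_rot"],s["force"],s["moment"])
a=grab_frame("scene");c=camera_model("wrist");w=grab_frame("wrist")
cs=camera_model("scene");u,v=proj(cs,[[.589,.045,.1]])[0].astype(int);print(u,v)
o=cv2.resize(a[v-30:v+30,u-40:u+40],(400,300),interpolation=cv2.INTER_CUBIC)
cv2.imwrite("pics/s5.png",np.hstack([o,cv2.resize(w,(400,300))]))
cv2.imwrite("pics/w5.png",w);np.save("c5.npy",c)
E
```

```text
[0.59002326 0.04299668 0.18070842] [3.14142509e+00 2.33178146e-04 5.88108831e-02] [-0.20219507  0.25086681 -4.65799738] [-0.06834533  0.00586796 -0.04081807]
244 181
```

View pics/s5.png

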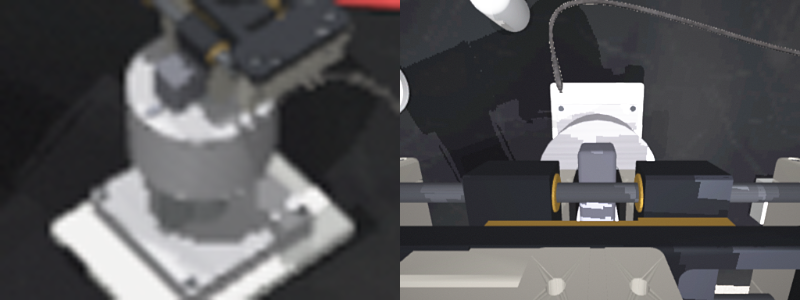

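The left panel shows the hub held upright just above the spindle over the deck centre. The right panel shows the bar in the fingers, in line with the drive. I'll lower it over the spindle.

Emit:
{"api": "apply_moves", "payload": {"steps": [{"translation": [0,0,-0.01],"rotation": [0,0,0]},{"translation": [0,0,-0.02],"rotation": [0,0,0]},{"translation": [0,0,-0.03],"rotation": [0,0,0]},{"translation": [0,0,-0.04],"rotation": [0,0,0]},{"translation": [0,0,-0.05],"rotation": [0,0,0]},{"translation": [0,0,-0.06],"rotation": [0,0,0]},{"translation": [0,0,-0.07],"rotation": [0,0,0]},{"translation": [0,0,-0.08],"rotation": [0,0,0]},{"translation": [0,0,-0.09],"rotation": [0,0,0]},{"translation": [0,0,-0.09],"rotation": [0,0,0]}]}}

```text
t: 18.78
eef_pos: [0.5898, 0.0429, 0.1577]
ee_rot: [3.142, 0.001, 0.059]
force: [0.2, -0.0, -5.9]
width: 0.0254
gripper_force: 54.9
```

Emit:
{"api": "apply_moves", "payload": {"steps": [{"translation": [0,0,-0.002],"rotation": [0,0,0]},{"translation": [0,0,-0.004],"rotation": [0,0,0]},{"translation": [0,0,-0.006],"rotation": [0,0,0]},{"translation": [0,0,-0.008],"rotation": [0,0,0]},{"translation": [0,0,-0.01],"rotation": [0,0,0]},{"translation": [0,0,-0.012],"rotation": [0,0,0]},{"translation": [0,0,-0.014],"rotation": [0,0,0]},{"translation": [0,0,-0.016],"rotation": [0,0,0]},{"translation": [0,0,-0.016],"rotation": [0,0,0]},{"translation": [0,0,-0.016],"rotation": [0,0,0]}]}}

```text
t: 19.62
eef_pos: [0.5904, 0.0431, 0.1549]
ee_rot: [-3.141, -0.001, 0.059]
force: [0.2, 1.0, -0.1]
width: 0.0258
gripper_force: 54.9
```

Emit:
{"api": "apply_moves", "payload": {"steps": [{"translation": [0,0,-0.004],"rotation": [0,0,0.05]},{"translation": [0,0,-0.006],"rotation": [0,0,0.1]},{"translation": [0,0,-0.008],"rotation": [0,0,0.15]},{"translation": [0,0,-0.008],"rotation": [0,0,0.2]},{"translation": [0,0,-0.008],"rotation": [0,0,0.25]},{"translation": [0,0,-0.008],"rotation": [0,0,0.3]},{"translation": [0,0,-0.008],"rotation": [0,0,0.35]},{"translation": [0,0,-0.008],"rotation": [0,0,0.4]},{"translation": [0,0,-0.008],"rotation": [0,0,0.45]},{"translation": [0,0,-0.008],"rotation": [0,0,0.5]}]}}

```text
t: 20.45
eef_pos: [0.5911, 0.0438, 0.1545]
ee_rot: [-3.141, -0.003, 0.322]
force: [-2.5, 5.0, 10.5]
width: 0.0255
gripper_force: 54.9
```

Emit:
{"api": "apply_moves", "payload": {"steps": [{"translation": [0,0,0],"rotation": [0,0,0.05]},{"translation": [0,0,0],"rotation": [0,0,0.1]},{"translation": [0,0,0],"rotation": [0,0,0.15]},{"translation": [0,0,0],"rotation": [0,0,0.2]},{"translation": [0,0,0],"rotation": [0,0,0.25]},{"translation": [0,0,0],"rotation": [0,0,0.3]},{"translation": [0,0,0],"rotation": [0,0,0.35]},{"translation": [0,0,0],"rotation": [0,0,0.4]},{"translation": [0,0,0],"rotation": [0,0,0.45]},{"translation": [0,0,0],"rotation": [0,0,0.5]}]}}

```text
t: 21.28
eef_pos: [0.5907, 0.0439, 0.1544]
ee_rot: [3.141, -0.003, 0.584]
force: [-5.0, 5.6, 12.0]
width: 0.0252
gripper_force: 55.0
```

```bash
python3 -c "
from h import *
s=get_state();print(s['eef_pos'],s['ee_rot'],s['force'],s['moment'],s['q'])"
```

```text
[0.59070511 0.04393901 0.15443246] [ 3.14148306e+00 -2.95878840e-03  5.83928700e-01] [-4.96528774  5.61626805 11.98640547] [ 2.36335724  2.25589097 -0.15202852] [ 4.03707595e-01  2.78871796e-01 -2.76925961e-01 -4.98309925e-04
 -1.01206811e+00  1.75128081e+00]
```

Emit:
{"api": "apply_moves", "payload": {"steps": [{"translation": [-0.003,0.003,0.007],"rotation": [0,0,0]},{"translation": [-0.003,0.003,0.007],"rotation": [0,0,0]},{"translation": [-0.003,0.003,0.007],"rotation": [0,0,-0.06]},{"translation": [-0.003,0.003,0.007],"rotation": [0,0,-0.12]},{"translation": [-0.003,0.003,0.007],"rotation": [0,0,-0.18]},{"translation": [-0.003,0.003,0.007],"rotation": [0,0,-0.24]},{"translation": [-0.003,0.003,0.007],"rotation": [0,0,-0.3]},{"translation": [-0.003,0.003,0.007],"rotation": [0,0,-0.36]},{"translation": [-0.003,0.003,0.007],"rotation": [0,0,-0.42]},{"translation": [-0.003,0.003,0.007],"rotation": [0,0,-0.48]}]}}

```text
t: 22.12
eef_pos: [0.59, 0.0438, 0.1547]
ee_rot: [3.141, -0.001, 0.33]
force: [0.6, 2.0, 3.1]
width: 0.0256
gripper_force: 54.9
```

Emit:
{"api": "apply_moves", "payload": {"steps": [{"translation": [0,0,0],"rotation": [0,0,-0.06]},{"translation": [0,0,0],"rotation": [0,0,-0.12]},{"translation": [0,0,0],"rotation": [0,0,-0.18]},{"translation": [0,0,0],"rotation": [0,0,-0.24]},{"translation": [0,0,0],"rotation": [0,0,-0.3]},{"translation": [0,0,0],"rotation": [0,0,-0.36]},{"translation": [0,0,0],"rotation": [0,0,-0.42]},{"translation": [0,0,0],"rotation": [0,0,-0.48]},{"translation": [0,0,0],"rotation": [0,0,-0.54]},{"translation": [0,0,0],"rotation": [0,0,-0.6]}]}}

```text
t: 22.95
eef_pos: [0.5901, 0.0432, 0.1547]
ee_rot: [3.141, -0.002, 0.015]
force: [1.2, -1.2, 2.3]
width: 0.0255
gripper_force: 54.9
```

Emit:
{"api": "apply_moves", "payload": {"steps": [{"translation": [0,0,0],"rotation": [0,0,-0.05]},{"translation": [0,0,0],"rotation": [0,0,-0.1]},{"translation": [0,0,0],"rotation": [0,0,-0.15]},{"translation": [0,0,0],"rotation": [0,0,-0.2]},{"translation": [0,0,0],"rotation": [0,0,-0.25]},{"translation": [0,0,0],"rotation": [0,0,-0.3]},{"translation": [0,0,0],"rotation": [0,0,-0.35]},{"translation": [0,0,0],"rotation": [0,0,-0.4]},{"translation": [0,0,0],"rotation": [0,0,-0.45]},{"translation": [0,0,0],"rotation": [0,0,-0.5]}]}}

```text
t: 23.78
eef_pos: [0.5898, 0.0435, 0.1537]
ee_rot: [3.141, -0.001, -0.247]
force: [2.7, -2.5, -3.8]
width: 0.0255
gripper_force: 54.9
```

The vertical load is gone and the hub sank about 1 mm, so the keyway has engaged at around -0.25 rad. I'll try lowering it.

Emit:
{"api": "apply_moves", "payload": {"steps": [{"translation": [0.002,-0.002,0],"rotation": [0,0,0]},{"translation": [0.002,-0.002,-0.003],"rotation": [0,0,0]},{"translation": [0.002,-0.002,-0.006],"rotation": [0,0,0]},{"translation": [0.002,-0.002,-0.009],"rotation": [0,0,0]},{"translation": [0.002,-0.002,-0.012],"rotation": [0,0,0]},{"translation": [0.002,-0.002,-0.014],"rotation": [0,0,0]},{"translation": [0.002,-0.002,-0.016],"rotation": [0,0,0]},{"translation": [0.002,-0.002,-0.016],"rotation": [0,0,0]},{"translation": [0.002,-0.002,-0.016],"rotation": [0,0,0]},{"translation": [0.002,-0.002,-0.016],"rotation": [0,0,0]}]}}

```text
t: 24.62
eef_pos: [0.5898, 0.0431, 0.1501]
ee_rot: [3.141, -0.0, -0.245]
force: [3.1, -1.1, -3.5]
width: 0.0256
gripper_force: 54.9
```

Emit:
{"api": "apply_moves", "payload": {"steps": [{"translation": [0.002,0,-0.014],"rotation": [0,0,0]},{"translation": [0.002,0,-0.028],"rotation": [0,0,0]},{"translation": [0.002,0,-0.042],"rotation": [0,0,0]},{"translation": [0.002,0,-0.056],"rotation": [0,0,0]},{"translation": [0.002,0,-0.07],"rotation": [0,0,0]},{"translation": [0.002,0,-0.084],"rotation": [0,0,0]},{"translation": [0.002,0,-0.098],"rotation": [0,0,0]},{"translation": [0.002,0,-0.112],"rotation": [0,0,0]},{"translation": [0.002,0,-0.124],"rotation": [0,0,0]},{"translation": [0.002,0,-0.124],"rotation": [0,0,0]}]}}

```text
t: 25.45
eef_pos: [0.59, 0.043, 0.1182]
ee_rot: [3.141, 0.001, -0.245]
force: [2.5, -4.7, -7.0]
width: 0.0255
gripper_force: 54.9
```

Emit:
{"api": "apply_moves", "payload": {"steps": [{"translation": [0,0,-0.004],"rotation": [0,0,0]},{"translation": [0,0,-0.008],"rotation": [0,0,0]},{"translation": [0,0,-0.012],"rotation": [0,0,0]},{"translation": [0,0,-0.015],"rotation": [0,0,0]},{"translation": [0,0,-0.018],"rotation": [0,0,0]},{"translation": [0,0,-0.02],"rotation": [0,0,0]},{"translation": [0,0,-0.022],"rotation": [0,0,0]},{"translation": [0,0,-0.022],"rotation": [0,0,0]},{"translation": [0,0,-0.022],"rotation": [0,0,0]},{"translation": [0,0,-0.022],"rotation": [0,0,0]}]}}

```text
t: 26.28
eef_pos: [0.5903, 0.0429, 0.1147]
ee_rot: [3.142, -0.001, -0.245]
force: [-2.1, -5.7, 6.4]
width: 0.0257
gripper_force: 55.0
```

Emit:
{"api": "apply_moves", "payload": {"steps": [{"translation": [0,0,0.002],"rotation": [0,0,0]},{"translation": [0,0,0.002],"rotation": [0,0,0]},{"translation": [0,0,0.002],"rotation": [0,0,0]},{"translation": [0,0,0.002],"rotation": [0,0,0]},{"translation": [0,0,0.002],"rotation": [0,0,0]},{"translation": [0,0,0.002],"rotation": [0,0,0]},{"translation": [0,0,0.002],"rotation": [0,0,0]},{"translation": [0,0,0.002],"rotation": [0,0,0]},{"translation": [0,0,0.03],"rotation": [0,0,0]},{"translation": [0,0,0.08],"rotation": [0,0,0]}], "jaw": -1}}

```text
t: 27.12
eef_pos: [0.5894, 0.0429, 0.1327]
ee_rot: [3.14, 0.002, -0.245]
force: [0.2, -0.3, 0.6]
width: 0.0851
gripper_force: 0.0
```

Emit:
{"api": "apply_moves", "payload": {"steps": [{"translation": [0,0,0.08],"rotation": [0,0,0]},{"translation": [0,0,0.18],"rotation": [0,0,0]},{"translation": [0,0,0.28],"rotation": [0,0,0]},{"translation": [-0.05,0,0.38],"rotation": [0,0,0]},{"translation": [-0.15,0,0.45],"rotation": [0,0,0]},{"translation": [-0.25,0,0.5],"rotation": [0,0,0]},{"translation": [-0.35,0,0.5],"rotation": [0,0,0]},{"translation": [-0.4,0,0.5],"rotation": [0,0,0]},{"translation": [-0.4,0,0.5],"rotation": [0,0,0]},{"translation": [-0.4,0,0.5],"rotation": [0,0,0]}]}}

```text
t: 27.95
eef_pos: [0.4902, 0.0433, 0.2593]
ee_rot: [-3.141, -0.001, -0.244]
force: [0.6, 0.1, -0.4]
width: 0.0876
gripper_force: 0.0
```

```bash
python3 - <<'E'
from h import *
s=get_state();print(s["t"],s["eef_pos"],s["width"])
a=grab_frame("scene");w=grab_frame("wrist")
cs=camera_model("scene");u,v=proj(cs,[[.589,.045,.1]])[0].astype(int)
o=cv2.resize(a[v-30:v+30,u-40:u+40],(400,300),interpolation=cv2.INTER_CUBIC)
cv2.imwrite("pics/s6.png",np.hstack([o,cv2.resize(w,(400,300))]))
E
```

```text
27.95 [0.49017296 0.04328221 0.25928136] 0.08758912258290338
```

View pics/s6.png

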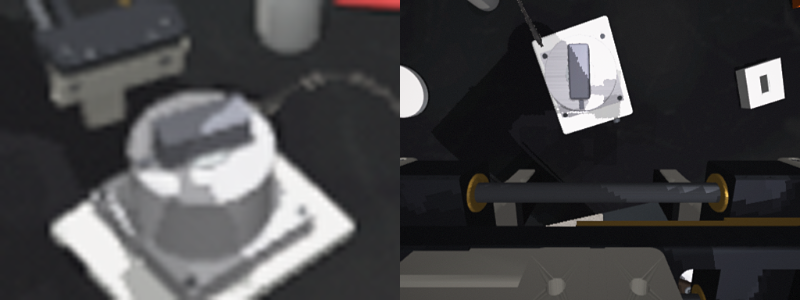

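The hub sits flat on the deck, centred, with the gripper clear of it. The key block is empty and the bystanders haven't been touched.

```bash
python3 -c "
from station import *
print(job_done())"
```

```text
the job is handed in; nothing more can be done
None
```

The job is handed in: the key stands fully down in the spindle slot, the hub sits over it flat on the deck, the bottle, rack and dish were left alone, and it took about 28 s.

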